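Unload the mould and hold the sprung cover just below its balance point

ROBOT

A 6-joint arm with a two-finger parallel gripper is mounted at the origin on a cart in front of the work surface, level with it; the furniture and walls round the work are solid. World frame = base frame: x ahead of the robot, y to its left, z up, the work surface at z = 0. Lengths are in m, angles in rad, forces in N, time in s.
With the tool pointing down it reaches from about 0.425 to 0.95 m from the base axis. Payload 3.5 kg.
Tool frame: the origin (TCP) lies midway between the tips of the shut fingers; the grasp point (between the pads) lies 19 mm behind it; z points along the fingers, y is the direction in which the jaws open and shut (so a half turn about z gives the same grasp; the last joint's range is limited). The gripper opens to 85 mm and grips with 20 to 120 N. Pads are 22 mm wide; open, the fingers measure 114 mm over their backs; the gripper's body (76 mm by 85 mm) begins 54 mm behind the grasp point. The pads swing forward as they close: fully open they stand 13 mm farther back than shut.
Start: joints at [-1.346, 0.286, 1.577, -0, 1.279, -0.15], TCP at [0.247, -0.628, 0.231] pointing down, gripper open.
Joint ranges: [-2.77, 2.77], [-0.9, 2.22], [0.21, 2.48], [-1.53, 4.67], [0.24, 2.81], [-2.84, 2.84]. Speed limits (rad/s): [2.79, 2.79, 3.14, 3.14, 3.14, 3.14].

INTERFACE

Orientations are given as a unit quaternion [x, y, z, w].
In Python, from plant import ctrl gives the robot as it stands.
- The arm moves only by the tool apply_moves, never from a script. Its argument "moves" is a list that holds one entry, the list of rows, each a list of 7 numbers: the shift along the tool's x, y, z in m, then the turn, a rotation vector about the tool's x, y, z in degrees, then the gripper's target within -1 to 1 (shut at 1, half-way at 0, fully open at -1). In form: [[[tx, ty, tz, ax, ay, az, hand], ...]]. A call has 1 to 12 rows; each row shifts and turns the pose as measured when the row begins, along the tool's axes as they then stand; what a row does not reach is not made up. A row lasts 1/10 s, in which the tool goes at most 50 mm and 8.59 degrees, less where a joint would pass 70% of its speed; a pose out of reach is approached as far as the arm can. A call with a gripper value outside its range is refused whole. The fingers move at their own pace and stop on an object; "force" is the grip in N (left out, the last holds). Time passes only in rows, so rows that do not move let the fingers close. It gives the time, the measured TCP pose, the force and the opening at its end, in the units of the state.
- ctrl.get_state(): the state, without advancing time (a new reading comes with each control period).
- ctrl.read_camera(name): name is "scene" or "top" or "wrist"; returns the picture (420x560x3 uint8, red, green, blue); there is no depth.
- ctrl.get_calibration(name): a dict with "camera_matrix" (3x3 intrinsics, pixels), "cam_to_world" (4x4, takes a point from camera to world coordinates). Camera axes: x right, y up, looking along -z (the intrinsics and any distortion apply to the point x, -y, -z); pixel columns grow to the right and rows downward; lengths in m; the calibration is good to about 2 mm. A picture is of the moment at which its call begins: read the wrist's pose just before it. get_calibration takes no time and is no camera call; for the wrist camera it gives the pose at the moment of the call.
- ctrl.sign_off(): hands the job in, once; it reports no verdict.
The state is a dict: "time": time; "qpos": joint angles; "dq": joint speeds; "joint_efforts": joint torques, N m; "eef_pos": TCP position; "tcp_rot": TCP orientation; "contact_force": force on the tool from outside, world axes, zero at the start; "wrist_torque": the same for the moment, N m; "opening": opening from 0.0 (shut) to 1.0 (fully open).
Only numpy, scipy, OpenCV 4.12 (cv2) and the standard library are available. Lean on these libraries where they do the work, as an engineer would, in place of code of your own. Each camera call takes 0.05 s, during which the arm holds its last target. There are 200 camera calls.

TASK

Lift the white block out of the open mould and set it down flat, holes upward, on the free front part of the loading shelf at the side of the test chamber, without pushing about the small flat box that already lies on that shelf. Then take the chamber's sprung cover by its bar, raise it just past its balance point (55 degrees open) without letting it fly up to its end stop, ease it back to about 5 degrees below the balance point, where it wants to fall shut again, and finish holding it still there by the bar: do not let go, I will slide the block in under it.

Things in the scene. Friction and masses are not known exactly. Their poses are not given: they have to be found in the camera images.
- block: White plastic block, 30 mm (x) by 50 mm (y) by 25 mm high (z), with three small holes in its top. Origin at the centre of its underside. It sits upright in the mould's cavity (10 mm deep, 1.5 mm play each side), so its upper 15 mm stand free. About 80 g.
- mould: Open lower half of a moulding die: dark steel block 100 mm (x) by 110 mm (y) by 24 mm high, fixed to the table, with one rectangular cavity in the middle of its top, 33 by 53 mm and 10 mm deep, whose sides are parallel to the mould's sides. Origin at the centre of its underside.
- chamber: Grey test chamber fixed to the table: open-topped metal box 160 mm deep (x), 180 mm wide (y), 90 mm high, closed by a hinged cover. Origin at the centre of the box's underside, x from the front (robot side) to the hinge at the back, y to the left. On its right (-y) side it carries an aluminium loading shelf, 150 mm long (x from -75 to 75 mm) and 94 mm wide (y from -184 to -90 mm), its top 30 mm above the table, with lips 4 mm high along its front and outer edges.
- shelf_free (a point): Point on the shelf's top surface in the middle of its free front part, 35 mm ahead (-x) of the chamber's middle and 137 mm to its right; axes as the chamber's. Free room for the block here is about 90 mm by 94 mm; the small flat box lies behind it, centred 82 mm farther back.
- gel_box: Small flat dark box with a clear lid, 46 by 46 by 16 mm, loose on the rear part of the loading shelf. Origin at the centre of its underside. Must stay where it is.
- cover (a joint): Opening angle of the sprung cover in rad: 0 shut (as it starts), grows as its front edge rises, end stop at 1.45. Balance point at 0.96 rad (55 degrees), marked by a round steel stud on the quadrant at the chamber's left: below it the cover's weight wins and it falls shut, above it the spring wins and it swings open by itself. It pulls gently: the bar needs at most about 2 N either way (it starts with some 1.5 N to raise).
- cover_bar (a point): Middle of the cover's pull bar: a round steel bar, 12 mm in diameter, 120 mm long, parallel to the chamber's y axis and the hinge, held by two arms at its ends (110 mm clear between them), 42 mm clear ahead of the cover's front edge, so that fingers fit before and behind it. It moves with the cover, 210 mm from the hinge axis; shut, it is at 99 mm above the table, 130 mm ahead of the chamber's middle. Axes turn with the cover.
- cover_hinge (a point): Middle of the cover's hinge axis (parallel to the chamber's y axis), fixed on the chamber 80 mm behind its middle and 94 mm above the table; axes as the chamber's.
Not all that is in view belongs to the job. What is meant by the block is not orange, and is the larger of those in its own colour.

How it is judged:
On the way, in this order (a step that is already met when the one before it is completed fails the run):
1. the block is lifted clear of the mould in the gripper (z of block in the frame of mould above 0.03 m and contact force between the fingers and block above 0.3 N), for 0.1 s.
2. the block lies flat, holes upward, on the free front part of the loading shelf, released and at rest (x of block in the frame of shelf_free between -0.04 and 0.04 m and y of block in the frame of shelf_free between -0.045 and 0.04 m and z of block in the frame of shelf_free between -0.004 and 0.004 m and angle between block's own z axis and vertical below 0.1 rad and linear speed of block below 0.02 m/s and contact force between each of the arm, the fingers and block below 0.05 N), for 0.2 s.
3. the cover is raised past its balance point in the gripper (value of joint cover above 0.98 rad and contact force between the fingers and chamber above 0.1 N), for 0.05 s.
At the end, for the whole second after the job is handed in: After having been past its balance point, the cover is held still by its bar in the fingers at 45 to 54 degrees open (0.785 to 0.94 rad); the block rests flat, holes upward, on the free front part of the loading shelf, its middle within about 40 mm of that part's middle (value of joint cover between 0.785 and 0.94 rad and velocity of joint cover between -0.05 and 0.05 rad/s and contact force between the fingers and chamber above 0.2 N and x of block in the frame of shelf_free between -0.04 and 0.04 m and y of block in the frame of shelf_free between -0.045 and 0.04 m and z of block in the frame of shelf_free between -0.004 and 0.004 m and angle between block's own z axis and vertical below 0.1 rad and linear speed of block below 0.02 m/s and distance between the grasp point and cover_bar below 0.05 m); the arm keeps its last pose, push and grip.
It fails at once if the small flat box on the shelf is pushed more than 15 mm (distance of gel_box from where it was at the start of the episode above 0.015 m).
It fails at once if the cover flies up to its end stop (value of joint cover above 1.38 rad).
It also fails if it takes over 58 s, if anything falls off the work surface, if the arm or the gripper's body presses on something with over 40 N, if the wrist force passes 120 N, or if a joint passes its speed limit or range.

## Working session

There is one attempt and no reset: what is moved stays moved. The work goes in short steps, Python scripts to look and compute and a tool call to move; the robot and the scene stay as the last step left them, time stands still between calls to the robot, and variables do not carry over. Pictures are saved under pics/ and viewed, about 8 in all and at most 12, crops included, and the job is handed in when it is done.

Besides the shell and the picture viewer there is one more tool, called after "Emit:" as name(argument=value, ...), one argument or row to a line, values as JSON. apply_moves: Moves the arm, as the interface text tells. Its arguments: {"type":"object","properties":{"moves":{"type":"array","items":{"type":"array","items":{"type":"array","items":{"type":"number"}}}},"force":{"type":"number"}},"required":["moves"]}

```bash
mkdir -p pics && cat > h.py <<'E'
import numpy as np, cv2
from plant import ctrl
from scipy.spatial.transform import Rotation as R
def snap(n,f):
    c=ctrl.get_calibration(n); im=ctrl.read_camera(n); cv2.imwrite('pics/'+f,im[:,:,::-1])
    np.savez('pics/'+f+'.npz',K=c['camera_matrix'],T=c['cam_to_world']); return im
def ray(f,u,v):
    d=np.load('pics/'+f+'.npz'); r=np.linalg.inv(d['K'])@[u,v,1]; r=r*[1,-1,-1]
    return d['T'][:3,3], d['T'][:3,:3]@r
def onz(f,u,v,z):
    o,r=ray(f,u,v); return o+r*(z-o[2])/r[2]
def proj(f,p):
    d=np.load('pics/'+f+'.npz'); q=d['T'][:3,:3].T@(np.array(p)-d['T'][:3,3]); q=d['K']@(q*[1,-1,-1]); return q[:2]/q[2]
E
python3 - <<'E'
from h import *
s=ctrl.get_state(); print(s)
a=snap('top','top0.png'); b=snap('scene','scene0.png')
c=ctrl.get_calibration('top'); print(c)
E
```

```text
{'time': 0.0, 'qpos': array([-1.34598521e+00,  2.87147421e-01,  1.57820901e+00, -5.12848813e-06,
        1.27861513e+00, -1.49985681e-01]), 'dq': array([-0.00048952,  0.00033263, -0.00131236,  0.00026059,  0.00010678,
       -0.00016178]), 'joint_efforts': array([-1.69078089e-04, -4.05987740e+01, -2.92622477e+01, -1.88669369e-04,
        5.96410609e-03,  4.84213459e-06]), 'eef_pos': array([ 0.24698965, -0.62746403,  0.22994203]), 'tcp_rot': array([ 9.82491414e-01,  1.86304072e-01, -4.69432681e-05, -1.18852913e-03]), 'contact_force': array([-0.37110891, -0.40474546,  0.07334649]), 'wrist_torque': array([ 0.01353768,  0.07307249, -0.05907317]), 'opening': 1.004728999748067}
{'camera_matrix': array([[545.85596175,   0.        , 268.22242825],
       [  0.        , 545.85596175, 211.52212932],
       [  0.        ,   0.        ,   1.        ]]), 'cam_to_world': array([[-0.01590797,  0.9874012 , -0.15743507,  0.38331678],
       [-0.99974742, -0.0132076 ,  0.01818373,  0.06638256],
       [ 0.01587529,  0.15768457,  0.98736191,  1.10050144],
       [ 0.        ,  0.        ,  0.        ,  1.        ]])}
```

View pics/top0.png

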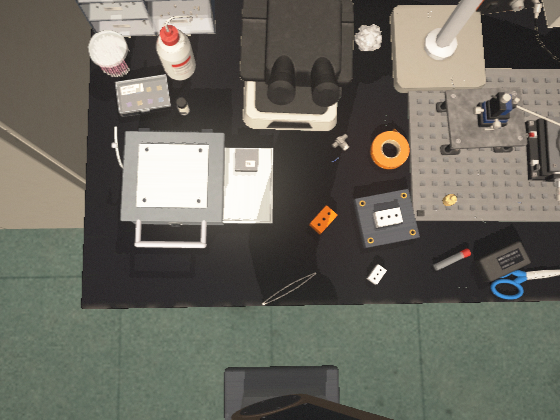

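View pics/scene0.png

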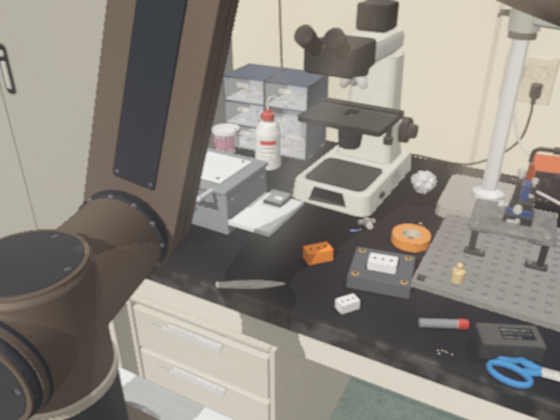

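The top view shows the candidates: a white block with 3 holes in the mould at (388,217), a smaller white block at (377,273) and an orange block at (323,219). The larger white one, in the mould, fits. The chamber is at (173,177), its bar at (171,240), the shelf at (248,190) and the gel box at (246,160). I'll measure these and confirm the block in a crop.

```bash
cat > m.py <<'E'
from h import *
im=cv2.imread('pics/top0.png'); f='top0.png'
def big(mask,x0,y0,x1,y1):
    m=np.zeros_like(mask); m[y0:y1,x0:x1]=mask[y0:y1,x0:x1]
    cs,_=cv2.findContours(m,cv2.RETR_EXTERNAL,cv2.CHAIN_APPROX_NONE); return max(cs,key=cv2.contourArea)
def rect(name,mask,box,z):
    c=big(mask,*box)[:,0,:]
    P=np.array([onz(f,u,v,z)[:2] for u,v in c]).astype(np.float32)
    (cx,cy),(w,h),a=cv2.minAreaRect(P)
    bp=cv2.boxPoints(((cx,cy),(w,h),a)); print(name,'c',np.round([cx,cy],4),'size',round(w,4),round(h,4),'ang',round(a,1)); 
    return np.array([proj(f,[*q,z]) for q in bp])
g=cv2.cvtColor(im,cv2.COLOR_BGR2GRAY).astype(int); 
W=(im.min(2)>150).astype(np.uint8)*255
dr=[]
dr.append(rect('block',W,(360,195,415,240),.039))
dr.append(rect('small',W,(360,255,395,292),.012))
dr.append(rect('shelf',cv2.morphologyEx(W,cv2.MORPH_CLOSE,np.ones((35,35))),(226,140,285,235),.032))
M=((g>42)&(g<256)).astype(np.uint8)*255
M=cv2.morphologyEx(M,cv2.MORPH_CLOSE,np.ones((5,5)))
dr.append(rect('mould',M,(345,180,424,255),.024))
dr.append(rect('white lid',W,(130,140,215,215),.096))
dr.append(rect('bar',(g>120).astype(np.uint8)*255,(120,234,225,255),.099))
S=4
def crop(x0,y0,x1,y1,s):
    c=cv2.resize(im[y0:y1,x0:x1],None,fx=s,fy=s,interpolation=cv2.INTER_CUBIC)
    for d in dr: cv2.polylines(c,[np.int32((d-[x0,y0]+.5)*s)],True,(0,0,255),1)
    return c
a=crop(110,120,290,260,3); b=crop(340,185,430,295,3)
o=np.zeros((420,810,3),np.uint8); o[:,:540]=a; o[:330,540:]=b
cv2.imwrite('pics/crop1.png',o[:,:800])
E
python3 m.py
```

```text
block c [ 0.5389 -0.1902] size 0.0313 0.0519 ang 9.8
small c [ 0.4279 -0.1675] size 0.0221 0.0367 ang 52.2
shelf c [0.617  0.0842] size 0.0931 0.1676 ang 89.4
mould c [ 0.5417 -0.1859] size 0.1619 0.1499 ang 89.2
white lid c [0.6122 0.2283] size 0.1606 0.1423 ang 89.4
bar c [0.4915 0.2291] size 0.1319 0.024 ang 89.2
```

View pics/crop1.png

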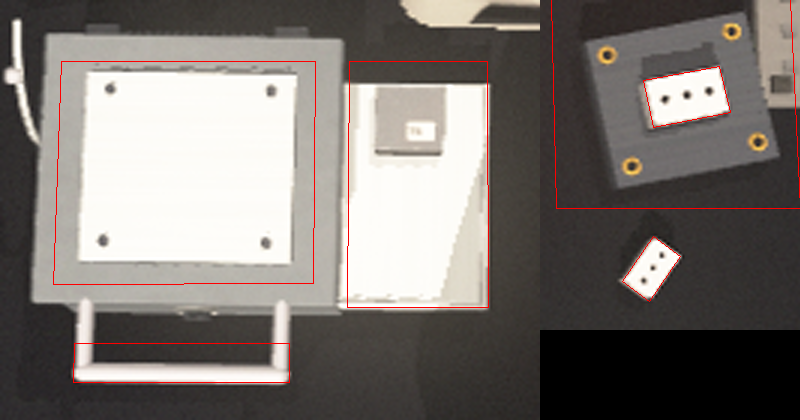

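The crop confirms the larger white 3-hole block in the mould, at crop (686,97), with its outline well fitted. The shelf corners are at crop (489,84) and (489,308), and the bar ends at (73,373) and (289,375).

```bash
python3 - <<'E'
from h import *
f='top0.png'
P=lambda x,y,z:onz(f,110+x/3-.3,120+y/3-.3,z)
Q=lambda x,y,z:onz(f,340+(x-540)/3-.3,185+y/3-.3,z)
for n,p in dict(shF=P(489,308,.034),shR=P(489,84,.03),barL=P(73,374,.099),barR=P(289,375,.099),lidTL=P(86,70,.096),lidTR=P(297,72,.096),lidBL=P(79,262,.096),lidBR=P(292,264,.096),
 cvFL=P(33,302,.094),cvBL=P(46,36,.094),cvBR=P(342,40,.094),
 gelFL=P(375,155,.03),gelFR=P(441,155,.03),gelTL=P(376,88,.046),
 mTL=Q(583,45,.024),mTR=Q(745,12,.024),mBL=Q(617,188,.024),mBR=Q(778,156,.024),
 s1=Q(608,55,.024),s2=Q(732,31,.024),s3=Q(632,166,.024),s4=Q(758,142,.024),
 b1=Q(644,80,.039),b2=Q(720,67,.039),b3=Q(729,111,.039),b4=Q(654,127,.039)).items(): print(n,np.round(p,4))
E
```

```text
shF [0.5316 0.0383 0.034 ]
shR [0.6847 0.0355 0.03  ]
barL [0.4853 0.2949 0.099 ]
barR [0.4828 0.1632 0.099 ]
lidTL [0.6782 0.2918 0.096 ]
lidTR [0.6753 0.1588 0.096 ]
lidBL [0.5552 0.2935 0.096 ]
lidBR [0.5522 0.1617 0.096 ]
cvFL [0.5309 0.3217 0.094 ]
cvBL [0.7013 0.318  0.094 ]
cvBR [0.6966 0.1304 0.094 ]
gelFL [0.6365 0.1127 0.03  ]
gelFR [0.636  0.0685 0.03  ]
gelTL [0.6783 0.111  0.046 ]
mTL [ 0.5767 -0.1263  0.024 ]
mTR [ 0.5978 -0.2365  0.024 ]
mBL [ 0.4804 -0.1449  0.024 ]
mBR [ 0.5002 -0.253   0.024 ]
s1 [ 0.5697 -0.1428  0.024 ]
s2 [ 0.585 -0.227  0.024]
s3 [ 0.4949 -0.1555  0.024 ]
s4 [ 0.5097 -0.2402  0.024 ]
b1 [ 0.5501 -0.1629  0.039 ]
b2 [ 0.5581 -0.2136  0.039 ]
b3 [ 0.5287 -0.218   0.039 ]
b4 [ 0.5188 -0.168   0.039 ]
```

```bash
cat > plan.py <<'E'
import sys
from h import *
from scipy.spatial.transform import Slerp
# usage: plan.py x y z yaw_of_tool_y_deg n
def rotd(a):
    a=np.radians(a); y=np.array([np.cos(a),np.sin(a),0]); z=np.array([0,0,-1.]); return R.from_matrix(np.c_[np.cross(y,z),y,z])
if __name__=='__main__':
    x,y,z,a=map(float,sys.argv[1:5]); n=int(sys.argv[5]); s=ctrl.get_state()
    r0=R.from_quat(s['tcp_rot']); p0=s['eef_pos']; r1=rotd(a)
    d=(r0.inv()*r1).as_rotvec(degrees=True)
    print('t',round(s['time'],2),'p',p0.round(4),'F',s['contact_force'].round(1),'op',round(s['opening'],3),'q',s['qpos'].round(2),'toolyaw',np.round(np.degrees(np.arctan2(*r0.as_matrix()[:2,1][::-1])),1))
    print('whole:',r0.inv().apply([x-p0[0],y-p0[1],z-p0[2]]).round(4),d.round(2))
    rs=r0
    for i in range(n):
        t=rs.inv().apply((np.array([x,y,z])-p0)/n); print('[%.3f,%.3f,%.3f,%.1f,%.1f,%.1f]'%(*t,*(d/n))); rs=rs*R.from_rotvec(d/n,degrees=True)
E
python3 plan.py .539 -.19 .13 10.5 12
```

```text
t 0.1 p [ 0.247  -0.6275  0.2301] F [-0.1  0.5 -0.4] op 1.0 q [-1.35  0.29  1.58  0.    1.28 -0.15] toolyaw -68.5
whole: [ 0.4318 -0.3     0.1009] [ -0.09  -0.1  -79.03]
[0.036,-0.025,0.008,-0.0,-0.0,-6.6]
[0.039,-0.021,0.008,-0.0,-0.0,-6.6]
[0.041,-0.016,0.008,-0.0,-0.0,-6.6]
[0.042,-0.011,0.008,-0.0,-0.0,-6.6]
[0.043,-0.006,0.008,-0.0,-0.0,-6.6]
[0.044,-0.001,0.008,-0.0,-0.0,-6.6]
[0.044,0.004,0.008,-0.0,-0.0,-6.6]
[0.043,0.009,0.008,-0.0,-0.0,-6.6]
[0.042,0.013,0.008,-0.0,-0.0,-6.6]
[0.040,0.018,0.008,-0.0,-0.0,-6.6]
[0.038,0.023,0.008,-0.0,-0.0,-6.6]
[0.035,0.027,0.008,-0.0,-0.0,-6.6]
```

Emit:
apply_moves(
  moves=[
    [[0.036,-0.025,0.008,0,0,-6.6,-0.4],[0.039,-0.021,0.008,0,0,-6.6,-0.4],[0.041,-0.016,0.008,0,0,-6.6,-0.4],[0.042,-0.011,0.008,0,0,-6.6,-0.4],[0.043,-0.006,0.008,0,0,-6.6,-0.4],[0.044,-0.001,0.008,0,0,-6.6,-0.4],[0.044,0.004,0.008,0,0,-6.6,-0.4],[0.043,0.009,0.008,0,0,-6.6,-0.4],[0.042,0.013,0.008,0,0,-6.6,-0.4],[0.04,0.018,0.008,0,0,-6.6,-0.4],[0.038,0.023,0.008,0,0,-6.6,-0.4],[0.035,0.027,0.008,0,0,-6.6,-0.4]],
  ],
  force=30,
)

```text
time: 1.3
eef_pos: [0.535, -0.1689, 0.1262]
tcp_rot: [0.621, 0.784, 0.001, -0.003]
contact_force: [0.7, 0.8, -0.4]
opening: 0.698
```

```bash
python3 plan.py .539 -.19 .13 10.5 4
```

```text
t 1.3 p [ 0.535  -0.1689  0.1262] F [ 0.7  0.8 -0.4] op 0.698 q [-0.49  0.15  1.94  0.    1.06 -0.72] toolyaw 13.3
whole: [-0.0215 -0.001  -0.0039] [-0.17 -0.31  2.77]
[-0.005,-0.000,-0.001,-0.0,-0.1,0.7]
[-0.005,-0.000,-0.001,-0.0,-0.1,0.7]
[-0.005,-0.000,-0.001,-0.0,-0.1,0.7]
[-0.005,-0.000,-0.001,-0.0,-0.1,0.7]
```

Emit:
apply_moves(
  moves=[
    [[-0.01,0,-0.002,-0.1,-0.1,1.4,-0.4],[-0.01,0,-0.002,-0.1,-0.2,1.4,-0.4],[0,0,0,0,0,0,-0.4],[0,0,0,0,0,0,-0.4]],
  ],
)

```text
time: 1.7
eef_pos: [0.5397, -0.184, 0.1274]
tcp_rot: [0.638, 0.77, 0.0, -0.003]
contact_force: [0.4, -0.1, -0.2]
opening: 0.698
```

```bash
python3 plan.py .539 -.19 .13 10.5 1; python3 - <<'E'
from h import *
im=snap('wrist','w1.png')
b=cv2.cvtColor(im,cv2.COLOR_RGB2BGR)
W=(im.min(2)>150).astype(np.uint8)*255
cs,_=cv2.findContours(W,cv2.RETR_EXTERNAL,cv2.CHAIN_APPROX_NONE)
for c in sorted(cs,key=cv2.contourArea)[-4:]:
    P=np.array([onz('w1.png',u,v,.039)[:2] for u,v in c[:,0]]).astype(np.float32)
    print(cv2.contourArea(c),cv2.boundingRect(c),cv2.minAreaRect(P))
for z,x,y in[(.039,.539,-.19)]:
    cv2.circle(b,tuple(np.int32(proj('w1.png',[x,y,z]))),4,(0,0,255),-1)
cv2.imwrite('pics/w1v.png',b)
E
```

```text
t 1.7 p [ 0.5397 -0.184   0.1274] F [ 0.4 -0.1 -0.2] op 0.698 q [-0.51  0.17  1.92  0.    1.06 -0.7 ] toolyaw 10.8
whole: [-0.0057 -0.0019 -0.0026] [-0.18 -0.23  0.27]
[-0.006,-0.002,-0.003,-0.2,-0.2,0.3]
1496.0 (412, 243, 48, 42) ((0.6719106435775757, -0.20037119090557098), (0.03663669154047966, 0.0358252115547657), 10.901007652282715)
2681.0 (253, 187, 42, 69) ((0.5399684309959412, -0.19015033543109894), (0.030686959624290466, 0.05494755133986473), 10.077214241027832)
6108.0 (384, 297, 176, 119) ((0.7534552812576294, -0.2481454312801361), (0.08360210061073303, 0.21684102714061737), 67.42861938476562)
9376.5 (235, 280, 117, 109) ((0.5820921063423157, -0.2886597216129303), (0.10749087482690811, 0.09537436068058014), 89.01111602783203)
```

View pics/w1v.png

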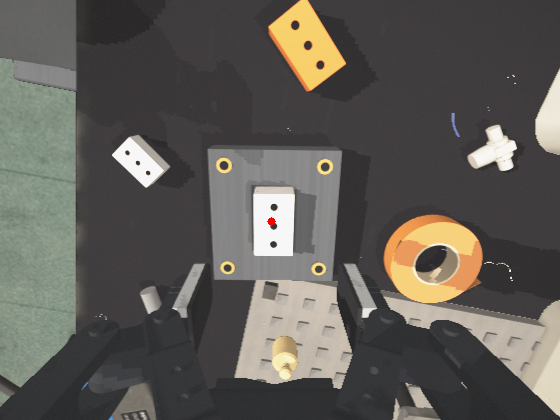

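The wrist view shows the block centred at (274,221), upright, square between the fingers. That matches (0.540, -0.191), so I'm going down.

Emit:
apply_moves(
  moves=[
    [[-0.006,-0.001,0.02,-0.1,-0.1,0.3,-0.4],[-0.001,0,0.025,0,-0.1,0.1,-0.4],[0,0,0.025,0,0,0,-0.4],[0,0,0.02,0,0,0,-0.4],[0,0,0.006,0,0,0,-0.4],[0,0,0,0,0,0,-0.4]],
  ],
)

```text
time: 2.35
eef_pos: [0.5394, -0.1988, 0.032]
tcp_rot: [0.645, 0.764, 0.0, 0.003]
contact_force: [0.4, -0.3, 0.1]
opening: 0.701
```

```bash
python3 plan.py .540 -.191 .025 10.3 1
```

```text
t 2.35 p [ 0.5394 -0.1988  0.032 ] F [ 0.4 -0.3  0.1] op 0.701 q [-0.53  0.31  1.95 -0.    0.87 -0.7 ] toolyaw 9.7
whole: [0.0076 0.0019 0.0069] [ 0.22  0.25 -0.62]
[0.008,0.002,0.007,0.2,0.2,-0.6]
```

Emit:
apply_moves(
  moves=[
    [[0.007,0.002,0.005,0.2,0.2,-0.6,-0.4],[0.001,0,0.002,0,0,0,-0.4],[0,0,0,0,0,0,-0.4]],
  ],
)

```text
time: 2.65
eef_pos: [0.5414, -0.1915, 0.0273]
tcp_rot: [0.641, 0.767, 0.0, 0.002]
contact_force: [0.1, 0.5, 0.1]
opening: 0.703
```

```bash
python3 plan.py .540 -.191 .025 10.3 1
```

```text
t 2.65 p [ 0.5414 -0.1915  0.0273] F [0.1 0.5 0.1] op 0.703 q [-0.52  0.32  1.95 -0.    0.87 -0.7 ] toolyaw 10.3
whole: [ 0.0008 -0.0013  0.0023] [ 0.2   0.19 -0.05]
[0.001,-0.001,0.002,0.2,0.2,-0.0]
```

Emit:
apply_moves(
  moves=[
    [[0.001,-0.001,0.003,0.2,0.2,0,-0.4],[0,0,0,0,0,0,0.5],[0,0,0,0,0,0,0.9],[0,0,0,0,0,0,0.9],[0,0,0,0,0,0,0.9],[0,0,0,0,0,0,0.9],[0,0,0,0,0,0,0.9]],
  ],
  force=30,
)

```text
time: 3.35
eef_pos: [0.5414, -0.1909, 0.0259]
tcp_rot: [0.641, 0.768, 0.0, 0.001]
contact_force: [-0.1, 0.3, 0.2]
opening: 0.343
```

Emit:
apply_moves(
  moves=[
    [[0,0,-0.01,0,0,0,0.9],[0,0,-0.015,0,0,0,0.9],[0,0,-0.02,0,0,0,0.9],[0,0,-0.03,0,0,0,0.9],[0,0,-0.03,0,0,0,0.9],[0,0,-0.01,0,0,0,0.9],[0,0,0,0,0,0,0.9]],
  ],
)

```text
time: 4.05
eef_pos: [0.5406, -0.1905, 0.1494]
tcp_rot: [0.641, 0.768, 0.0, 0.002]
contact_force: [-0.5, -0.2, -1.1]
opening: 0.344
```

```bash
python3 - <<'E'
from h import *
snap('wrist','w2.png')
E
python3 plan.py .565 .077 .15 -1.1 8
```

```text
t 4.1 p [ 0.5404 -0.1904  0.1487] F [-0.1 -0.4 -1.7] op 0.339 q [-0.52  0.15  1.9   0.    1.09 -0.7 ] toolyaw 10.3
whole: [ 0.2587  0.072  -0.0015] [ 0.12  0.07 11.4 ]
[0.032,0.009,-0.000,0.0,0.0,1.4]
[0.033,0.008,-0.000,0.0,0.0,1.4]
[0.033,0.007,-0.000,0.0,0.0,1.4]
[0.033,0.007,-0.000,0.0,0.0,1.4]
[0.033,0.006,-0.000,0.0,0.0,1.4]
[0.033,0.005,-0.000,0.0,0.0,1.4]
[0.033,0.004,-0.000,0.0,0.0,1.4]
[0.033,0.003,-0.000,0.0,0.0,1.4]
```

View pics/w2.png

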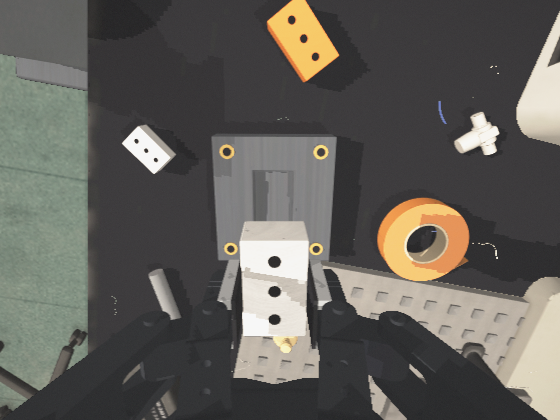

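The block is held level at (275,285) and the cavity is empty. I'll carry it to the shelf.

Emit:
apply_moves(
  moves=[
    [[0.025,0.007,0,0,0,1.2,0.9],[0.032,0.008,0,0,0,1.4,0.9],[0.033,0.007,0,0,0,1.4,0.9],[0.033,0.007,0,0,0,1.4,0.9],[0.033,0.006,0,0,0,1.4,0.9],[0.033,0.005,0,0,0,1.4,0.9],[0.03,0.004,0,0,0,1.4,0.9],[0.015,0.002,0,0,0,0.7,0.9],[0,0,0,0,0,0,0.9],[0,0,0,0,0,0,0.9]],
  ],
)

```text
time: 5.1
eef_pos: [0.5536, 0.0566, 0.13]
tcp_rot: [0.711, 0.703, -0.008, -0.011]
contact_force: [-0.4, -0.0, -1.0]
opening: 0.337
```

```bash
python3 plan.py .566 .077 .15 -1.1 1; python3 - <<'E'
from h import *
im=snap('wrist','w3.png')
E
```

```text
t 5.1 p [0.5536 0.0566 0.13  ] F [-0.4 -0.  -1. ] op 0.337 q [-0.08  0.15  1.94  0.    1.08 -0.07] toolyaw -0.6
whole: [ 0.0206  0.0116 -0.0202] [-1.56 -0.21  0.51]
[0.021,0.012,-0.020,-1.6,-0.2,0.5]
```

View pics/w3.png

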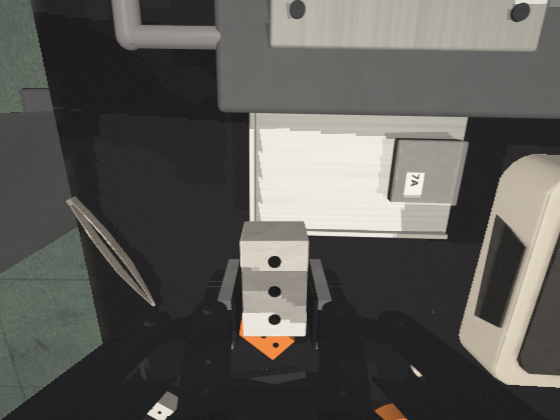

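The wrist view shows the shelf's outer front corner at (249,234) and the gel box's front edge at column 392. I'll cross-check the shelf position.

```bash
python3 - <<'E'
from h import *
for n,u,v,z in[('outFront',249,234,.034),('outRear',446,237,.034),('innerFront',249,113,.034),('coverRFcorner',219,110,.094),('gelF',394,170,.046),('gelFo',389,203,.03)]:
    print(n,onz('w3.png',u,v,z).round(4))
E
```

```text
outFront [0.5312 0.0377 0.034 ]
outRear [0.6848 0.0354 0.034 ]
innerFront [0.5343 0.1294 0.034 ]
coverRFcorner [0.5246 0.1329 0.094 ]
gelF [0.6352 0.0908 0.046 ]
gelFo [0.6394 0.0619 0.03  ]
```

Emit:
apply_moves(
  moves=[
    [[0.02,0.012,0,-1.5,-0.2,-0.5,0.9],[0,0,0,0,0,0,0.9],[0,0,0,0,0,0,0.9]],
  ],
)

```text
time: 5.45
eef_pos: [0.5652, 0.073, 0.128]
tcp_rot: [0.709, 0.705, -0.002, -0.001]
contact_force: [-0.1, 0.8, -0.8]
opening: 0.343
```

```bash
python3 plan.py .566 .079 .044 -1.1 1
```

```text
t 5.45 p [0.5652 0.073  0.128 ] F [-0.1  0.8 -0.8] op 0.343 q [-0.05  0.17  1.92 -0.    1.06 -0.04] toolyaw -0.3
whole: [0.0061 0.0011 0.084 ] [-0.21  0.04  0.77]
[0.006,0.001,0.084,-0.2,0.0,0.8]
```

Emit:
apply_moves(
  moves=[
    [[0.007,0.001,0.015,-0.2,0,0.8,0.9],[0.002,0,0.02,0,0,0,0.9],[0.001,0,0.02,0,0,0,0.9],[0,0,0.012,0,0,0,0.9],[0,0,0,0,0,0,0.9],[0,0,0,0,0,0,0.9]],
  ],
)

```text
time: 6.05
eef_pos: [0.5669, 0.0765, 0.0602]
tcp_rot: [0.717, 0.697, -0.001, 0.001]
contact_force: [-0.7, -0.0, -1.1]
opening: 0.341
```

```bash
python3 plan.py .566 .079 .044 -1.1 1
```

```text
t 6.05 p [0.5669 0.0765 0.0602] F [-0.7 -0.  -1.1] op 0.341 q [-0.04  0.27  1.95 -0.    0.93 -0.01] toolyaw -1.6
whole: [ 0.0025 -0.001   0.0162] [ 0.03  0.15 -0.45]
[0.003,-0.001,0.016,0.0,0.1,-0.5]
```

Emit:
apply_moves(
  moves=[
    [[0.002,-0.001,0.01,0,0.1,-0.4,0.9],[0,0,0.005,0,0,0,0.9],[0,0,0,0,0,0,0.9],[0,0,0,0,0,0,0.9]],
  ],
)

```text
time: 6.45
eef_pos: [0.5676, 0.078, 0.0465]
tcp_rot: [0.714, 0.7, 0.001, 0.002]
contact_force: [-0.5, 0.1, -0.7]
opening: 0.336
```

Emit:
apply_moves(
  moves=[
    [[0,0,0.002,0,0,0,0.9],[0,0,0.001,0,0,0,0.9],[0,0,0.001,0,0,0,0.9],[0,0,0,0,0,0,0.9]],
  ],
)

```text
time: 6.85
eef_pos: [0.5684, 0.0783, 0.0431]
tcp_rot: [0.714, 0.7, 0.002, 0.003]
contact_force: [0.7, -0.3, -0.3]
opening: 0.336
```

Emit:
apply_moves(
  moves=[
    [[0,0,0.001,0,0,0,0.9],[0,0,0,0,0,0,0.9]],
  ],
)

```text
time: 7.05
eef_pos: [0.5684, 0.0783, 0.0422]
tcp_rot: [0.714, 0.7, 0.002, 0.003]
contact_force: [0.5, -0.3, -0.5]
opening: 0.341
```

Emit:
apply_moves(
  moves=[
    [[0,0,0.001,0,0,0,0.9],[0,0,0.001,0,0,0,0.9],[0,0,0,0,0,0,0.9]],
  ],
)

```text
time: 7.35
eef_pos: [0.5689, 0.0783, 0.0423]
tcp_rot: [0.714, 0.7, 0.002, 0.003]
contact_force: [0.2, 0.2, -1.4]
opening: 0.342
```

Emit:
apply_moves(
  moves=[
    [[0,0,0.002,0,0,0,0.9],[0,0,0.001,0,0,0,0.9],[0,0,0,0,0,0,0.9]],
  ],
)

```text
time: 7.65
eef_pos: [0.5696, 0.0783, 0.0421]
tcp_rot: [0.714, 0.7, 0.001, 0.002]
contact_force: [0.4, 0.5, -1.1]
opening: 0.342
```

Emit:
apply_moves(
  moves=[
    [[0,0,0.003,0,0,0,0.9],[0,0,0,0,0,0,0.9]],
  ],
)

```text
time: 7.85
eef_pos: [0.5704, 0.0783, 0.0426]
tcp_rot: [0.714, 0.7, 0.001, 0.002]
contact_force: [-0.6, -0.3, -0.6]
opening: 0.34
```

The height is within a millimetre of the computed resting height, so I'll release.

Emit:
apply_moves(
  moves=[
    [[0,0,0,0,0,0,0.2],[0,0,0,0,0,0,0],[0,0,0,0,0,0,-0.1],[0,0,0,0,0,0,-0.1],[0,0,0,0,0,0,-0.1]],
  ],
)

```text
time: 8.35
eef_pos: [0.5705, 0.0782, 0.0413]
tcp_rot: [0.714, 0.7, 0.001, 0.002]
contact_force: [0.2, 0.1, -0.9]
opening: 0.551
```

Emit:
apply_moves(
  moves=[
    [[0,0,-0.005,0,0,0,-0.1],[0,0,-0.01,0,0,0,-0.1],[0,0,-0.025,0,0,0,-0.1],[0,0,-0.04,0,0,0,-0.1],[0,0,-0.035,0,0,0,-0.1],[0,0,-0.02,0,0,0,-0.1],[0,0,0,0,0,0,-0.1],[0,0,0,0,0,0,-0.1]],
  ],
)

```text
time: 9.15
eef_pos: [0.5694, 0.0785, 0.1847]
tcp_rot: [0.714, 0.7, 0.002, 0.003]
contact_force: [-0.3, -0.1, 0.4]
opening: 0.549
```

```bash
python3 plan.py .484 .228 .18 -1.1 6; python3 - <<'E'
from h import *
im=snap('wrist','w4.png')
b=im[:,:,::-1].copy()
for dx,dy in [(0,0)]:
    cv2.circle(b,tuple(np.int32(proj('w4.png',[.573,.0865,.03]))),4,(0,0,255),-1)
cv2.imwrite('pics/w4v.png',b)
E
```

```text
t 9.15 p [0.5694 0.0785 0.1847] F [-0.3 -0.1  0.4] op 0.549 q [-0.04  0.11  1.87 -0.    1.15 -0.02] toolyaw -1.1
whole: [ 0.1479 -0.0882  0.0039] [0.37 0.08 0.02]
[0.025,-0.015,0.001,0.1,0.0,0.0]
[0.025,-0.015,0.001,0.1,0.0,0.0]
[0.025,-0.015,0.001,0.1,0.0,0.0]
[0.025,-0.015,0.001,0.1,0.0,0.0]
[0.025,-0.015,0.001,0.1,0.0,0.0]
[0.025,-0.015,0.001,0.1,0.0,0.0]
```

View pics/w4v.png

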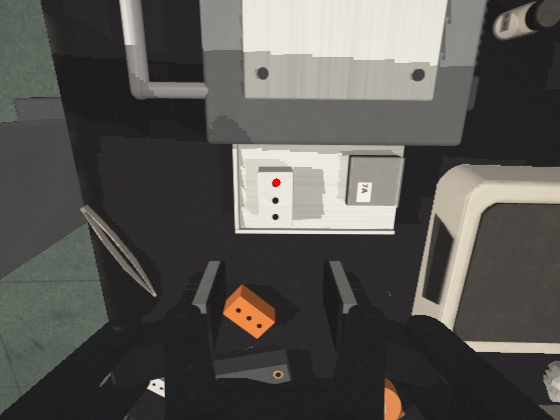

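The block lies flat, holes up, on the free part at (275,197), and the gel box is untouched at (375,180). Next is the bar.

Emit:
apply_moves(
  moves=[
    [[0.02,-0.012,0,0.1,0,0,-0.1],[0.025,-0.015,0,0.1,0,0,-0.1],[0.025,-0.015,0,0.1,0,0,-0.1],[0.025,-0.015,0,0,0,0,-0.1],[0.025,-0.015,0,0,0,0,-0.1],[0.015,-0.009,0,0,0,0,-0.1],[0,0,0,0,0,0,-0.1],[0,0,0,0,0,0,-0.1]],
  ],
)

```text
time: 10.0
eef_pos: [0.4813, 0.2172, 0.1692]
tcp_rot: [0.715, 0.699, -0.011, -0.006]
contact_force: [0.1, -0.7, -0.1]
opening: 0.55
```

```bash
python3 plan.py .484 .228 .17 -1.1 1; python3 - <<'E'
from h import *
im=snap('wrist','w5.png')
b=im[:,:,::-1].copy()
for y in(-.06,0,.06): cv2.circle(b,tuple(np.int32(proj('w5.png',[.484+.019*y,.228+y,.099]))),3,(0,0,255),-1)
cv2.imwrite('pics/w5v.png',b)
E
```

```text
t 10.0 p [0.4813 0.2172 0.1692] F [ 0.1 -0.7 -0.1] op 0.55 q [ 0.23  0.04  1.98 -0.    1.15  0.25] toolyaw -1.2
whole: [ 0.0109  0.0025 -0.0009] [-1.35  0.37 -0.12]
[0.011,0.002,-0.001,-1.3,0.4,-0.1]
```

View pics/w5v.png

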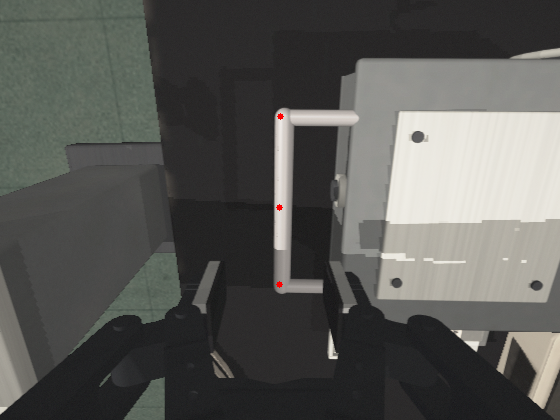

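The bar spans (284,113) to (284,290), slightly behind the prediction, so its middle is about (0.486, 0.230). I'll descend over it.

Emit:
apply_moves(
  moves=[
    [[0.013,0.005,0,-1.3,0.4,0,-0.1],[0,0,0.01,0,0,0,-0.1],[0,0,0.02,0,0,0,-0.1],[0,0,0.02,0,0,0,-0.1],[0,0,0,0,0,0,-0.1],[0,0,0,0,0,0,-0.1]],
  ],
)

```text
time: 10.65
eef_pos: [0.4898, 0.228, 0.1154]
tcp_rot: [0.717, 0.697, 0.001, 0.0]
contact_force: [0.2, 0.5, -0.8]
opening: 0.549
```

```bash
python3 plan.py .486 .230 .08 -1.1 1
```

```text
t 10.65 p [0.4898 0.228  0.1154] F [ 0.2  0.5 -0.8] op 0.549 q [0.25 0.12 2.   0.   1.02 0.27] toolyaw -1.5
whole: [ 0.0018 -0.0039  0.0354] [ 0.1  -0.04 -0.45]
[0.002,-0.004,0.035,0.1,-0.0,-0.4]
```

Emit:
apply_moves(
  moves=[
    [[0.002,-0.004,0.015,0.1,0,-0.4,-0.1],[0,0,0.015,0,0,0,-0.1],[0,0,0.003,0,0,0,-0.1],[0,0,0,0,0,0,-0.1]],
  ],
)

```text
time: 11.05
eef_pos: [0.4871, 0.2305, 0.0824]
tcp_rot: [0.714, 0.7, 0.002, 0.001]
contact_force: [0.6, -0.4, -0.3]
opening: 0.549
```

```bash
python3 plan.py .486 .230 .08 -1.1 1
```

```text
t 11.05 p [0.4871 0.2305 0.0824] F [ 0.6 -0.4 -0.3] op 0.549 q [0.25 0.16 2.02 0.   0.95 0.27] toolyaw -1.1
whole: [-0.0005 -0.0011  0.0024] [ 0.21 -0.11 -0.04]
[-0.001,-0.001,0.002,0.2,-0.1,-0.0]
```

Emit:
apply_moves(
  moves=[
    [[0,-0.001,0.002,0.2,-0.1,0,0.4],[0,0,0,0,0,0,1],[0,0,0,0,0,0,1],[0,0,0,0,0,0,1],[0,0,0,0,0,0,1],[0,0,0,0,0,0,1],[0,0,0,0,0,0,1]],
  ],
  force=30,
)

```text
time: 11.75
eef_pos: [0.486, 0.2308, 0.0816]
tcp_rot: [0.714, 0.7, 0.0, -0.0]
contact_force: [-1.3, -0.2, -0.7]
opening: 0.129
```

```bash
cat > arc.py <<'E'
# cover angle from TCP (bar = grasp point) and rows along the arc: arc.py step_deg n
import sys
from h import *
s=ctrl.get_state(); p=s['eef_pos']; r=R.from_quat(s['tcp_rot']); xa=np.array([1,-.019,0])
g=p-.019*r.as_matrix()[:,2]
hx=float(open('hinge').read()); hz=.094; rad=.210; off=np.arctan2(.005,.21)
dx=hx-g[0]; dz=g[2]-hz
a=np.arctan2(dz,dx); print('t',round(s['time'],2),'grasp',g.round(4),'F',s['contact_force'].round(1),'op',round(s['opening'],3),'rad',np.hypot(dx,dz).round(4),'cover rad',(a-off).round(3),'deg',np.degrees(a-off).round(1))
print('tilt',(r.inv()*R.from_quat([.714,.7,0,0])).as_rotvec(degrees=True).round(2))
st=float(sys.argv[1])
g0=g
for i in range(int(sys.argv[2])):
    b=a+np.radians(st)*(i+1); n=np.array([hx-rad*np.cos(b),g[1]+.019*rad*(np.cos(b)-np.cos(a)),hz+rad*np.sin(b)])
    print(r.inv().apply(n-g0).round(4)); g0=n
E
python3 - <<'E'
from h import *
s=ctrl.get_state(); x=s['eef_pos'][0]; open('hinge','w').write(str(x+.210)); print(s['eef_pos'],s['opening'],s['contact_force'])
E
python3 arc.py 2.5 8
```

```text
[0.48597493 0.23083406 0.08162618] 0.12931672094841984 [-1.34428327 -0.24200219 -0.72978524]
t 11.75 grasp [0.486  0.2308 0.1006] F [-1.3 -0.2 -0.7] op 0.129 rad 0.2101 cover rad 0.008 deg 0.4
tilt [ 0.03 -0.03 -0.03]
[ 0.      0.0006 -0.0091]
[ 0.      0.0009 -0.0091]
[ 0.      0.0013 -0.0091]
[ 0.      0.0017 -0.009 ]
[ 0.      0.0021 -0.0089]
[ 0.      0.0025 -0.0088]
[ 0.      0.0028 -0.0087]
[ 0.      0.0032 -0.0086]
```

Emit:
apply_moves(
  moves=[
    [[0,0.0005,-0.005,0,0,0,1],[0,0.001,-0.008,0,0,0,1],[0,0.001,-0.009,0,0,0,1],[0,0.002,-0.009,0,0,0,1],[0,0.002,-0.006,0,0,0,1],[0,0,0,0,0,0,1]],
  ],
)

```text
time: 12.35
eef_pos: [0.4902, 0.2307, 0.1208]
tcp_rot: [0.714, 0.7, -0.003, -0.003]
contact_force: [-0.7, -0.4, -2.9]
opening: 0.131
```

```bash
python3 arc.py 2.5 8
```

```text
t 12.35 grasp [0.4904 0.2307 0.1398] F [-0.7 -0.4 -2.9] op 0.131 rad 0.2106 cover rad 0.195 deg 11.2
tilt [-0.43 -0.   -0.06]
[ 0.      0.0028 -0.0088]
[ 0.      0.0025 -0.0088]
[ 0.      0.0029 -0.0087]
[ 0.      0.0033 -0.0086]
[ 0.      0.0036 -0.0084]
[ 0.      0.004  -0.0082]
[ 0.      0.0044 -0.0081]
[ 0.      0.0047 -0.0079]
```

Force and radius both fit the arc, so I'll continue.

Emit:
apply_moves(
  moves=[
    [[0,0.002,-0.007,-0.3,0,0,1],[0,0.0025,-0.009,0,0,0,1],[0,0.003,-0.009,0,0,0,1],[0,0.003,-0.009,0,0,0,1],[0,0.0035,-0.008,0,0,0,1],[0,0.004,-0.008,0,0,0,1],[0,0.004,-0.008,0,0,0,1],[0,0.003,-0.005,0,0,0,1],[0,0,0,0,0,0,1]],
  ],
)

```text
time: 13.25
eef_pos: [0.5176, 0.2299, 0.1907]
tcp_rot: [0.714, 0.7, -0.001, -0.001]
contact_force: [-2.4, -0.2, 0.6]
opening: 0.127
```

```bash
python3 arc.py 2.5 9
```

```text
t 13.25 grasp [0.5177 0.2299 0.2097] F [-2.4 -0.2  0.6] op 0.127 rad 0.2125 cover rad 0.552 deg 31.6
tilt [-0.11  0.01 -0.07]
[ 0.0001  0.0073 -0.0062]
[ 0.      0.0055 -0.0074]
[ 0.      0.0058 -0.0071]
[ 0.      0.0061 -0.0069]
[ 0.      0.0064 -0.0066]
[ 0.      0.0067 -0.0063]
[ 0.      0.0069 -0.006 ]
[ 0.      0.0072 -0.0057]
[ 0.      0.0074 -0.0054]
```

Emit:
apply_moves(
  moves=[
    [[0,0.006,-0.006,0,0,0,1],[0,0.0055,-0.0075,0,0,0,1],[0,0.006,-0.007,0,0,0,1],[0,0.006,-0.007,0,0,0,1],[0,0.0065,-0.0065,0,0,0,1],[0,0.005,-0.005,0,0,0,1],[0,0,0,0,0,0,1]],
  ],
)

```text
time: 13.95
eef_pos: [0.5497, 0.229, 0.2319]
tcp_rot: [0.714, 0.7, -0.007, -0.005]
contact_force: [-1.8, 0.4, 0.4]
opening: 0.122
```

```bash
python3 arc.py 2.5 6
```

```text
t 13.95 grasp [0.55   0.229  0.2509] F [-1.8  0.4  0.4] op 0.122 rad 0.2143 cover rad 0.798 deg 45.7
tilt [-1.04  0.18 -0.02]
[ 0.0001  0.0097 -0.0031]
[-0.      0.007  -0.0059]
[-0.      0.0072 -0.0056]
[-0.      0.0075 -0.0053]
[-0.      0.0077 -0.005 ]
[-0.      0.0079 -0.0046]
```

Emit:
apply_moves(
  moves=[
    [[0,0.008,-0.004,-0.8,0.1,0,1],[0,0.007,-0.006,-0.2,0,0,1],[0,0.007,-0.006,0,0,0,1],[0,0.0075,-0.005,0,0,0,1],[0,0.005,-0.003,0,0,0,1],[0,0,0,0,0,0,1],[0,0,0,0,0,0,1]],
  ],
)

```text
time: 14.65
eef_pos: [0.5855, 0.228, 0.2601]
tcp_rot: [0.714, 0.7, -0.002, -0.0]
contact_force: [-3.9, -0.4, 4.1]
opening: 0.125
```

```bash
python3 arc.py 2.5 3; python3 - <<'E'
from h import *
a=snap('scene','s6.png'); b=snap('top','t6.png'); c=snap('wrist','w6.png')
o=np.hstack([a[80:320,130:400],b[60:300,80:350],c[60:300,200:470]]); cv2.imwrite('pics/c6.png',o[:,:800,::-1])
E
```

```text
t 14.65 grasp [0.5856 0.2281 0.2791] F [-3.9 -0.4  4.1] op 0.125 rad 0.2155 cover rad 1.009 deg 57.8
tilt [-0.19  0.14 -0.02]
[0.0001 0.0108 0.0002]
[-0.      0.0081 -0.0042]
[ 0.      0.0083 -0.0038]
```

View pics/c6.png

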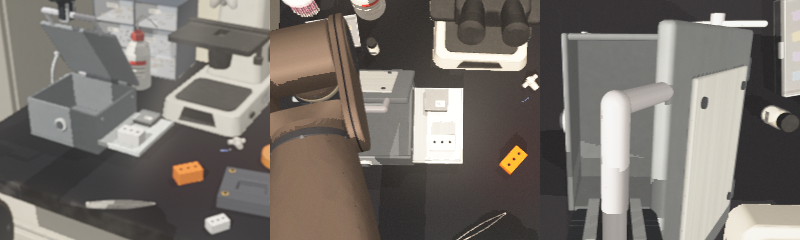

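```bash
python3 - <<'E'
from h import *
from scipy.optimize import least_squares
P=np.array([(.486,.1006),(.4904,.1398),(.5177,.2097),(.55,.2509),(.5856,.2791)])
for f,x0 in((lambda h:np.hypot(*(P-h[:2]).T)-.21,[.696,.094]),(lambda h:np.hypot(*(P-h[:2]).T)-h[2],[.696,.094,.21])):
    s=least_squares(f,x0); print(s.x.round(4),(s.fun*1e3).round(2)); h=s.x[:2]
    d=P-h; a=np.degrees(np.arctan2(d[:,1],-d[:,0])); print(a.round(1),(a-a[0]).round(1))
# direct: cover right-edge line slope in wrist view is not needed; image bar end
E
```

```text
[0.6964 0.1004] [ 0.44 -0.22 -0.47  0.02  0.32]
[ 0.1 10.8 31.5 45.8 58.2] [ 0.  10.8 31.4 45.7 58.1]
[0.7023 0.0972 0.2162] [ 0.07 -0.1  -0.05  0.16 -0.09]
[ 0.9 11.4 31.4 45.3 57.3] [ 0.  10.5 30.5 44.4 56.4]
```

The cover is past or close to 55° (fits give 56–58°). I'll go about 4° higher for a clear margin.

Emit:
apply_moves(
  moves=[
    [[0,0.006,-0.004,-0.2,0.1,0,1],[0,0.006,-0.004,0,0,0,1],[0,0.003,-0.002,0,0,0,1],[0,0,0,0,0,0,1],[0,0,0,0,0,0,1]],
  ],
)

```text
time: 15.3
eef_pos: [0.6012, 0.2276, 0.2693]
tcp_rot: [0.714, 0.7, -0.001, 0.0]
contact_force: [-2.7, -0.9, 2.6]
opening: 0.126
```

```bash
python3 arc.py -2.5 5
```

```text
t 15.3 grasp [0.6012 0.2276 0.2883] F [-2.7 -0.9  2.6] op 0.126 rad 0.2162 cover rad 1.093 deg 62.6
tilt [-0.03  0.06 -0.  ]
[ 0.0001 -0.0054  0.0098]
[-0.     -0.008   0.0046]
[-0.     -0.0077  0.0049]
[-0.     -0.0075  0.0052]
[-0.     -0.0073  0.0055]
```

Emit:
apply_moves(
  moves=[
    [[0,-0.006,0.003,0,0,0,1],[0,-0.007,0.004,0,0,0,1],[0,-0.007,0.005,0,0,0,1],[0,-0.006,0.004,0,0,0,1],[0,-0.003,0.002,0,0,0,1],[0,0,0,0,0,0,1],[0,0,0,0,0,0,1]],
  ],
)

```text
time: 16.0
eef_pos: [0.5714, 0.2285, 0.2507]
tcp_rot: [0.714, 0.7, 0.003, 0.003]
contact_force: [-1.5, -1.2, 1.7]
opening: 0.125
```

```bash
python3 arc.py -2.5 5
```

```text
t 16.0 grasp [0.5712 0.2285 0.2697] F [-1.5 -1.2  1.7] op 0.125 rad 0.2155 cover rad 0.93 deg 53.3
tilt [0.53 0.   0.03]
[ 0.0001 -0.0043  0.0099]
[-0.     -0.0072  0.0057]
[-0.     -0.0069  0.006 ]
[-0.     -0.0066  0.0063]
[-0.     -0.0064  0.0066]
```

Emit:
apply_moves(
  moves=[
    [[0,-0.005,0.004,0.3,0,0,1],[0,-0.004,0.004,0,0,0,1],[0,0,0,0,0,0,1],[0,0,0,0,0,0,1],[0,0,0,0,0,0,1],[0,0,0,0,0,0,1],[0,0,0,0,0,0,1],[0,0,0,0,0,0,1]],
  ],
)

```text
time: 16.8
eef_pos: [0.5617, 0.2288, 0.2428]
tcp_rot: [0.714, 0.7, 0.001, 0.001]
contact_force: [-2.8, -1.2, 3.2]
opening: 0.122
```

```bash
python3 arc.py -2.5 1; python3 - <<'E'
from h import *
snap('scene','s7.png'); snap('wrist','w7.png')
a=cv2.imread('pics/s7.png'); 
o=np.hstack([cv2.resize(a[80:230,140:290],(400,400),interpolation=cv2.INTER_CUBIC),cv2.resize(cv2.imread('pics/w7.png')[:400,160:560],(400,400))])
cv2.imwrite('pics/c7.png',o)
E
```

```text
t 16.8 grasp [0.5616 0.2288 0.2618] F [-2.8 -1.2  3.2] op 0.122 rad 0.215 cover rad 0.872 deg 50.0
tilt [ 0.14 -0.01  0.02]
[ 0.0001 -0.004   0.0097]
```

View pics/c7.png

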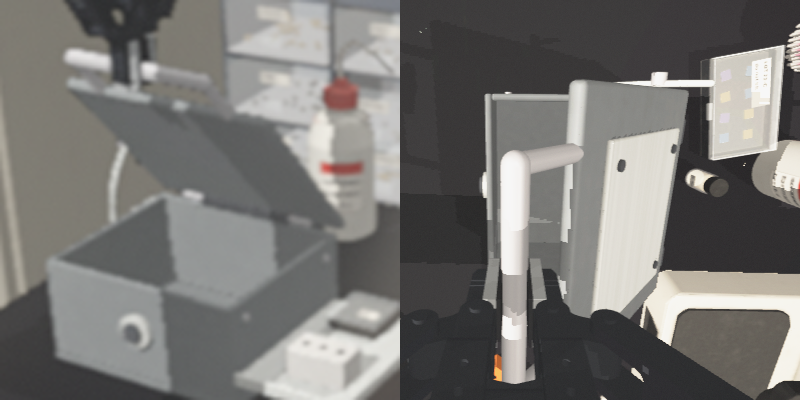

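The bar is held between the fingers, the cover is about half open, and the block and gel box are in place on the shelf. I'll check the angle independently from the bar's left end, at wrist px (275,160).

```bash
python3 - <<'E'
from h import *
s=ctrl.get_state(); print(s['time'],s['dq'].round(4),s['contact_force'].round(1))
# bar end ray triangulated between wrist and scene: left end of the bar
o1,r1=ray('w7.png',275,160); o2,r2=ray('s7.png',140+70*150/400,80+57*150/400)
t=np.linalg.lstsq(np.c_[r1,-r2],o2-o1,rcond=None)[0]; a,b=o1+t[0]*r1,o2+t[1]*r2; m=(a+b)/2
print(a.round(4),b.round(4))
for h in((.694,.094),(.6964,.1),(.7023,.097)): print(np.degrees(np.arctan2(m[2]-h[1],h[0]-m[0])).round(1)-1.4, np.degrees(np.arctan2(.2618-h[1],h[0]-.5616)).round(1)-1.4)
E
```

```text
16.9 [ 0.0002 -0.0019 -0.0009 -0.0006 -0.0013  0.0002] [-1.6 -0.9  2.6]
[0.5633 0.287  0.2561] [0.563  0.2874 0.2561]
49.7 50.300000000000004
48.1 48.800000000000004
47.4 48.1
```

All the estimates fall at 47–50°, inside the 45–54° window, and everything is still. I'm handing in.

```bash
python3 -c "
from h import *
print(ctrl.sign_off())"
```

```text
the job is handed in; nothing more can be done
None
```

The job is handed in, with no verdict reported. The block is on the shelf and the gripper is holding the cover by its bar at about 48–50° open, at about 17 s of the 58 s allowed.

**Block:** I lifted the larger white 3-hole block out of the mould and set it down flat, holes up, on the free front part of the shelf. By my measurements it landed within about 10 mm of that part's middle. The last pictures show it lying flat and the small box not visibly moved.

**Cover:** I gripped the bar and raised the cover to about 61–63° by the arm's position. I then eased it back below the balance point and held it there with a grip of 30 N.

**Last checks:**
- **Angle:** the estimates ran from 47.4° to 50.3°, all inside the 45–54° window. They came from the arm's position and from the bar's left end seen by two cameras.
- **Stillness:** the arm was at rest, with about 3 N of force at the wrist.

**Disagreements:**
- **Hinge arc:** the arc measured while lifting had a radius about 5 mm larger than the stated 210 mm. This leaves about 2° of doubt in the angle.
- **Block set-down:** the force reading showed no clear touch when I lowered the block. I released it at the height worked out for it to be resting on the shelf, within about 1 mm.

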